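Latch a vial carriage in reading position and start the reader

TASK

Two spring-loaded vial readers stand on the bench; work only on the one whose carriage holds a vial. With the fingers' outsides or tips, push its tab along the rail until the carriage has gone well past the stop pin, let go so that it springs back and latches against the pin in the mid position, then press that reader's start key down fully and let it come up. Do not grasp or lift anything, keep the vial standing in its pocket, and leave the empty reader and the other things alone.

Things in the scene. Friction and masses are not known exactly. Their poses are not given: they have to be found in the camera images.
- loaded: reader whose carriage holds a vial. White base 225 x 90 x 14 mm (x -95..130, y -45..45 mm), origin on the bench. x runs along the rail, the way the carriage is pushed, away from the robot; y left, z up. A 20 mm high key console spans x -90..-20, y -120..-35 mm; two 70 mm high gate posts (22 x 12 mm) stand at x 10, y +-36 mm
- loaded_tab (a point): centre of the near (-x) face of the push tab of the reader whose carriage holds a vial: plate 40 mm wide (y), 6 mm thick (x), 15 to 66 mm above the bench; this point is at 45 mm height, at reader x -85, y 0 mm with the carriage fully out, and moves with it. The base reaches 10 mm in front of the tab, 14 mm high
- loaded_pin_top (a point): top of the knob (15 mm across) of the steel stop pin of the reader whose carriage holds a vial, at reader x 75, y 0 mm, 70 mm above the bench with the pin down, up to 85 mm raised. The pin sits in a bridge 24 mm deep, 68 mm wide and 56 mm high over the rail's far part; the carriage works it, not the hand
- loaded_slide (a joint): carriage of the reader whose carriage holds a vial, m: 0 fully out (start), 0.052 at the end buffer. A spring returns it, 4 N at 0 to 8 N at the buffer, up to 3 N more in motion. Beyond about 0.031 (0.036 to be sure) the pin drops behind its catch; let go, it springs back and rests on the pin at 0.029 to 0.030, vial pocket between the gate posts. Let go earlier, it returns to 0
- loaded_key_top (a point): centre of the top of the start key of the reader whose carriage holds a vial: round, 24 mm across, at reader x -58, y -94 mm, 42 mm above the bench, standing 10 mm out of its housing ring (40 mm across); pressed straight down
- loaded_key (a joint): start key of the reader whose carriage holds a vial, m: 0 up, 0.006 fully down (5 N there), springs back up. A press counts from 0.004
- empty: reader whose carriage is empty. White base 225 x 90 x 14 mm (x -95..130, y -45..45 mm), origin on the bench. x runs along the rail, the way the carriage is pushed, away from the robot; y left, z up. A 20 mm high key console spans x -90..-20, y -120..-35 mm; two 70 mm high gate posts (22 x 12 mm) stand at x 10, y +-36 mm
- empty_tab (a point): centre of the near (-x) face of the push tab of the reader whose carriage is empty: plate 40 mm wide (y), 6 mm thick (x), 15 to 66 mm above the bench; this point is at 45 mm height, at reader x -85, y 0 mm with the carriage fully out, and moves with it. The base reaches 10 mm in front of the tab, 14 mm high
- empty_pin_top (a point): top of the knob (15 mm across) of the steel stop pin of the reader whose carriage is empty, at reader x 75, y 0 mm, 70 mm above the bench with the pin down, up to 85 mm raised. The pin sits in a bridge 24 mm deep, 68 mm wide and 56 mm high over the rail's far part; the carriage works it, not the hand
- empty_slide (a joint): carriage of the reader whose carriage is empty, m: 0 fully out (start), 0.052 at the end buffer. A spring returns it, 4 N at 0 to 8 N at the buffer, up to 3 N more in motion. Beyond about 0.031 (0.036 to be sure) the pin drops behind its catch; let go, it springs back and rests on the pin at 0.029 to 0.030, vial pocket between the gate posts. Let go earlier, it returns to 0
- empty_key_top (a point): centre of the top of the start key of the reader whose carriage is empty: round, 24 mm across, at reader x -58, y -94 mm, 42 mm above the bench, standing 10 mm out of its housing ring (40 mm across); pressed straight down
- empty_key (a joint): start key of the reader whose carriage is empty, m: 0 up, 0.006 fully down (5 N there), springs back up. A press counts from 0.004
- loaded_seat (a point): centre of the floor of the vial pocket on the loaded carriage, 26 mm above the bench, 65 mm behind the tab's near face; pocket 25 mm square inside, walls 22 mm high above its floor, 33 mm square outside
- vial: capped brown vial, 22 mm across, 48 mm high, standing loose in the pocket of the loaded reader's carriage (top 74 mm above the bench); origin at the centre of its underside, z up
- spare_vial: another capped brown vial, 22 mm across, 48 mm high, standing on the bench between the readers; origin at its underside. To be left alone
- beaker: small empty beaker, 44 mm across, 58 mm high, on the bench; origin at its underside. To be left alone
- tape: roll of masking tape lying flat, 100 mm across, 25 mm high; origin at its underside. To be left alone
- timer: bench timer lying flat, 62 x 66 x 18 mm; origin at its underside. To be left alone
- dish: lidded petri dish, 59 mm across, 15 mm high; origin at its underside. To be left alone
- tube: capped conical tube lying down, 118 mm long, 20 mm high; origin at its underside. To be left alone

How it is judged:
On the way, in this order (a step that is already met when the one before it is completed fails the run):
1. the loaded carriage has been pushed well past the stop pin (value of joint loaded_slide above 0.035 m), for 0.05 s.
2. it has been let go and rests latched against the pin at mid position (value of joint loaded_slide between 0.027 and 0.033 m and contact force between the fingers and loaded below 0.2 N), for 0.2 s.
3. the start key of that reader is pressed down while the carriage stays latched (value of joint loaded_slide between 0.027 and 0.033 m and value of joint loaded_key above 0.004 m), for 0.05 s.
At the end, for the whole second after the job is handed in: The loaded reader's carriage rests latched at 30 mm (within 3 mm), its key is up again (within 2 mm), the vial stands upright (within 0.25 rad) in its pocket (within 6 mm of the pocket floor's centre), and the empty reader's carriage is fully out (within 4 mm) (value of joint loaded_slide between 0.027 and 0.033 m and velocity of joint loaded_slide between -0.01 and 0.01 m/s and value of joint loaded_key below 0.002 m and distance between vial and loaded_seat below 0.006 m and angle between vial's own z axis and vertical below 0.25 rad and linear speed of vial below 0.02 m/s and value of joint empty_slide below 0.004 m); the robot touches nothing.
It fails at once if the start key is pressed before the carriage is latched (value of joint loaded_key above 0.003 m and not (value of joint loaded_slide between 0.027 and 0.033 m)).
It fails at once if the vial is lifted or tipped out of its pocket (z of vial in the frame of loaded_seat above 0.012 m or angle between vial's own z axis and vertical above 0.5 rad).
It fails at once if the empty reader's carriage or key is worked (value of joint empty_slide above 0.008 m or value of joint empty_key above 0.003 m).
It fails at once if another thing on the bench is lifted, toppled or shifted by more than 20 mm (distance of any of spare_vial, beaker, tape, timer, dish, tube from where it was at the start of the episode above 0.02 m or angle between any of spare_vial, beaker's own z axis and vertical above 0.5 rad).
It also fails if it takes over 38 s, if anything falls off the work surface, if the arm or the gripper's body presses on something with over 40 N, if the wrist force passes 120 N, or if a joint passes its speed limit or range.

ROBOT

A 7-joint arm with a two-finger parallel gripper is mounted at the origin on a cart in front of the work surface, level with it; the furniture and walls round the work are solid. World frame = base frame: x ahead of the robot, y to its left, z up, the work surface at z = 0. Lengths are in m, angles in rad, forces in N, time in s.
With the tool pointing down it reaches from about 0.425 to 0.925 m from the base axis. Payload 6.8 kg.
Tool frame: the origin (TCP) lies midway between the tips of the shut fingers; the grasp point (between the pads) lies r.grasp_offset behind it (r.grasp_offset is the distance from the TCP to the grasp point, in m); z points along the fingers, y is the direction in which the jaws open and shut (so a half turn about z gives the same grasp; the last joint's range is limited). The gripper opens to 85 mm and grips with 20 to 120 N. Pads are 22 mm wide; open, the fingers measure 114 mm over their backs; the gripper's body (76 mm by 85 mm) begins 54 mm behind the grasp point. The pads swing forward as they close: fully open they stand 13 mm farther back than shut.
Start: joints at [-1.267, 0.477, 0.022, 1.555, -0.011, 1.109, -0.083], TCP at [0.27, 0.619, 0.231] pointing down, gripper open.
Joint ranges: [-2.96, 2.96], [-0.34, 2.1], [-1.41, 1.46], [0.24, 2.44], [-1.37, 4.51], [0.17, 1.92], [-2.96, 2.96]. Speed limits (rad/s): [2.39, 2.39, 3.14, 3.14, 3.14, 3.14, 3.14].

INTERFACE

Orientations are given as a rotation vector (axis times angle).
In Python, from bench import r gives the robot as it stands. The module is installed in compiled form; this text tells all that it offers.
- The arm moves only by the tool send_rows, never from a script. Its argument "moves" is one flat list of numbers, 4 for each row, row after row: the shift along the tool's x, y, z in mm, then the turn about the tool's z in degrees. A call has 1 to 8 rows; each row is the pose to reach, as a shift and turn from the pose commanded when the call began, along the tool's axes at that moment; what a row does not reach only later rows make up. A row lasts 1/8 s, in which the tool goes at most 62.5 mm and 10.7 degrees, less where a joint would pass 70% of its speed; a pose out of reach is approached as far as the arm can. A call with a gripper value outside its range is refused whole. "hand" is the closure, from 0 (fully open) to 1 (shut), set as the call begins (left out, the last holds). The fingers move at their own pace and stop on an object; "newtons" is the grip in N (left out, the last holds). Time passes only in rows, so rows that repeat a pose let the fingers close. It gives the time, the measured TCP pose, the force and the opening at its end, in the units of the state.
- r.get_obs(): the state, without advancing time (a new reading comes with each control period).
- r.grab_frame(name): name is "scene" or "top" or "wrist"; returns a dict with "img" (480x640x3 uint8, red, green, blue), "mtx" (3x3 intrinsics, pixels), "world_to_cam" (4x4, takes a point from world to camera coordinates). Camera axes: x right, y up, looking along -z (the intrinsics and any distortion apply to the point x, -y, -z); pixel columns grow to the right and rows downward; lengths in m; the calibration is good to about 2 mm. A picture is of the moment at which its call begins. There is no depth.
- r.hand_in(): hands the job in, once; it reports no verdict.
The state is a dict: "clock": time; "joints": joint angles; "qvel": joint speeds; "tau": joint torques, N m; "tcp_pos": TCP position; "orientation": TCP orientation; "contact_force": force on the tool from outside, world axes, zero at the start; "moment": the same for the moment, N m; "grip_width": finger opening in m.
Only numpy, scipy, OpenCV 4.12 (cv2) and the standard library are available. Lean on these libraries where they do the work, as an engineer would, in place of code of your own. Each camera call takes 0.05 s, during which the arm holds its last target.

## Working session

There is one attempt and no reset: what is moved stays moved. The work goes in short steps, Python scripts to look and compute and a tool call to move; the robot and the scene stay as the last step left them, time stands still between calls to the robot, and variables do not carry over. Pictures are saved under pics/ and viewed, and the job is handed in when it is done.

Besides the shell and the picture viewer there is one more tool, called after "Emit:" by a JSON object that holds its "op" and its "data", one argument or row to a line. send_rows: Moves the arm, as the interface text tells. Its arguments: {"type":"object","properties":{"moves":{"type":"array"},"hand":{"type":"number"},"newtons":{"type":"number"}},"required":["moves"]}

```bash
mkdir -p pics
python3 - <<'E'
from bench import r
import cv2,numpy as np,pickle
o=r.get_obs();print(o, r.grasp_offset)
d={}
for n in("scene","top","wrist"):
    f=r.grab_frame(n);d[n]=f;cv2.imwrite(f"pics/a_{n}.png",f["img"][:,:,::-1]);print(n,f["mtx"],f["world_to_cam"])
pickle.dump(d,open("a.pkl","wb"))
E
```

```text
{'clock': 0.0, 'joints': array([-1.26708662,  0.4778069 ,  0.02234631,  1.55645193, -0.01151516,
        1.10929864, -0.08310921]), 'qvel': array([ 0.00057235,  0.00096509,  0.00230173,  0.00057868, -0.00154056,
       -0.0004757 , -0.0006387 ]), 'tau': array([ 4.38760353e-04, -5.96462774e+01,  1.60771586e+00, -2.81196088e+01,
        1.22860784e-02,  9.46197251e-03,  1.92428217e-05]), 'tcp_pos': array([0.26995717, 0.61801902, 0.23032108]), 'orientation': array([-6.42256780e-01, -3.07498392e+00,  2.85776052e-03]), 'contact_force': array([ 0.5803782 , -0.07444626, -0.89493906]), 'moment': array([ 0.05748551, -0.01406842, -0.00048038]), 'grip_width': 0.0856227259928054} 0.0187
scene [[485.0777272    0.         328.16492905]
 [  0.         485.0777272  230.27914375]
 [  0.           0.           1.        ]] [[ 0.90111172 -0.43323632 -0.01743455 -0.49903238]
 [ 0.203326    0.38671026  0.89950748 -0.16520892]
 [-0.38295719 -0.81410163  0.43655736 -1.00525039]
 [ 0.          0.          0.          1.        ]]
top [[548.85644244   0.         310.53739462]
 [  0.         548.85644244 244.37533975]
 [  0.           0.           1.        ]] [[ 0.02449855 -0.99968894 -0.0046729  -0.04018295]
 [ 0.99325037  0.02381013  0.11351993 -0.53818043]
 [-0.11337335 -0.00742243  0.99352473 -1.28473134]
 [ 0.          0.          0.          1.        ]]
wrist [[424.59735544   0.         311.50180221]
 [  0.         424.59735544 240.79643386]
 [  0.           0.           1.        ]] [[ 0.40000999  0.91650887 -0.00187154 -0.67401977]
 [-0.88066297  0.38379794 -0.27772625  0.03653763]
 [-0.25382028  0.11274147  0.96065843 -0.37981625]
 [ 0.          0.          0.          1.        ]]
```

View pics/a_top.png

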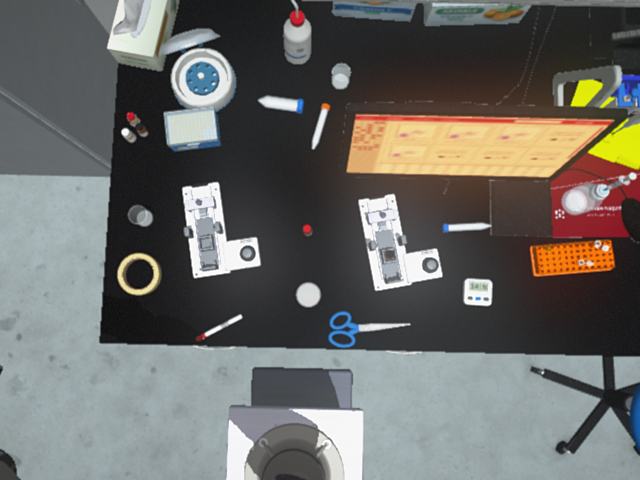

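View pics/a_scene.png

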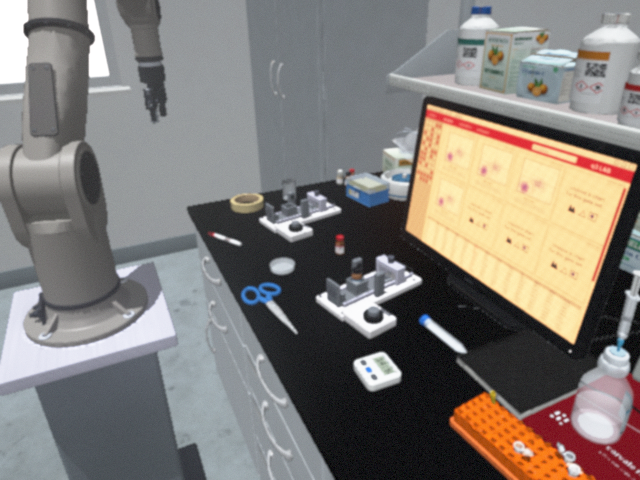

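The right-hand reader (top about (385,245)) holds a brown vial; the left one is empty. I'll zoom in next.

```bash
cat > h.py <<'E'
import numpy as np,cv2,pickle
def proj(f,P):
    P=np.atleast_2d(P);c=(f["world_to_cam"][:3,:3]@P.T).T+f["world_to_cam"][:3,3]
    q=np.c_[c[:,0],-c[:,1],-c[:,2]]@f["mtx"].T
    return q[:,:2]/q[:,2:]
def cast(f,uv,z):
    uv=np.atleast_2d(uv).astype(float);R=f["world_to_cam"][:3,:3];t=f["world_to_cam"][:3,3]
    d=np.c_[uv,np.ones(len(uv))]@np.linalg.inv(f["mtx"]).T
    d=(d*[1,-1,-1])@R;C=-R.T@t
    return C+d*((z-C[2])/d[:,2])[:,None]
E
python3 - <<'E'
import pickle,cv2
d=pickle.load(open("a.pkl","rb"))
a=d["top"]["img"][185:300,345:455,::-1];b=d["scene"]["img"][245:345,305:430,::-1]
cv2.imwrite("pics/b1.png",cv2.resize(a,None,fx=5,fy=5,interpolation=cv2.INTER_CUBIC))
cv2.imwrite("pics/b2.png",cv2.resize(b,None,fx=5,fy=5,interpolation=cv2.INTER_CUBIC))
E
```

```text
(no output)
```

View pics/b1.png

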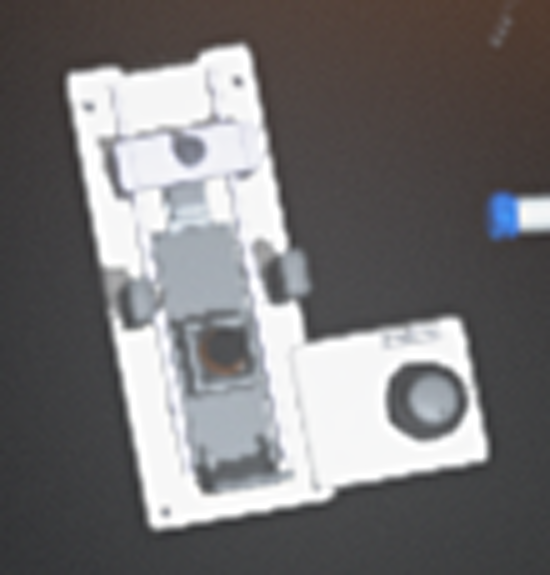

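View pics/b2.png

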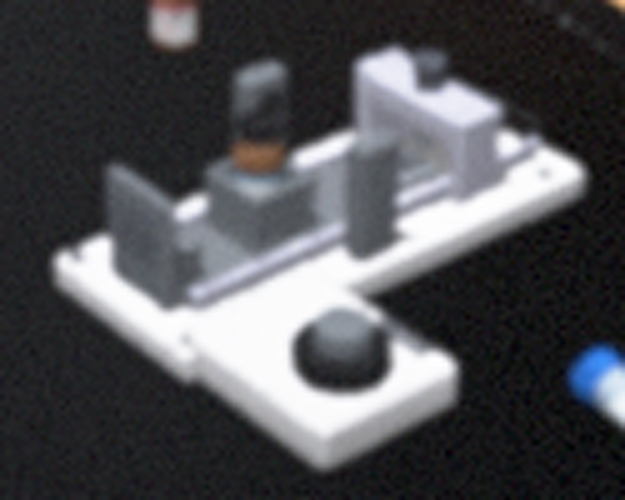

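Run:
```python
import pickle,numpy as np,cv2
from h import *
f=pickle.load(open("a.pkl","rb"))["top"]
pts=[((152,528),(-95,45,14)),((68,73),(130,45,14)),((250,46),(130,-45,14)),((490,461),(-90,-120,20)),((461,318),(-20,-120,20)),((190,147),(75,0,70)),((434,396),(-58,-94,42))]
W=[];M=[]
for (u,v),m in pts:
    W.append(cast(f,[(u-2)/5+345,(v-2)/5+185],m[2]/1e3)[0,:2]);M.append(np.array(m[:2])/1e3)
W=np.array(W);M=np.array(M)
mc,wc=M.mean(0),W.mean(0);H=(M-mc).T@(W-wc);a=np.arctan2(H[0,1]-H[1,0],H[0,0]+H[1,1])
R=np.array([[np.cos(a),-np.sin(a)],[np.sin(a),np.cos(a)]]);t=wc-R@mc
print("yaw deg",np.degrees(a),"origin",t);print(((M@R.T+t)-W)*1e3)
for n,p in dict(tab=(-.085,0),pin=(.075,0),key=(-.058,-.094)).items(): print(n,R@p+t)
s=pickle.load(open("a.pkl","rb"))["scene"]
for n,p,z in [("tab",(-.085,0),.066),("pin",(.075,0),.07),("key",(-.058,-.094),.042)]:
    print(n,(proj(s,np.r_[R@p+t,z])[0]-[305,245])*5)
# tool axes
from bench import r
o=r.get_obs();T=cv2.Rodrigues(o["orientation"])[0];print(T.round(4))
```

```text
yaw deg 11.075048831037677 origin [ 0.53561374 -0.21009692]
[[-8.02816473e-02  3.66227473e-01]
 [-4.44954010e-01 -1.11265427e-03]
 [ 1.29560914e+00  6.26612418e-01]
 [ 7.54835351e-01  2.65490173e-01]
 [ 8.20464308e-01 -6.18616279e-02]
 [-7.54291781e-01 -1.62347454e+00]
 [-1.59138136e+00  4.28118762e-01]]
tab [ 0.45219675 -0.22642496]
pin [ 0.60921698 -0.19568982]
key [ 0.49675081 -0.31348779]
tab [129.37338871 181.32503048]
pin [424.58175382  51.39986079]
key [335.95951895 314.84213794]
[[-9.164e-01  4.003e-01 -5.000e-04]
 [ 4.003e-01  9.164e-01 -1.400e-03]
 [-1.000e-04 -1.500e-03 -1.000e+00]]
```

View pics/a_wrist.png

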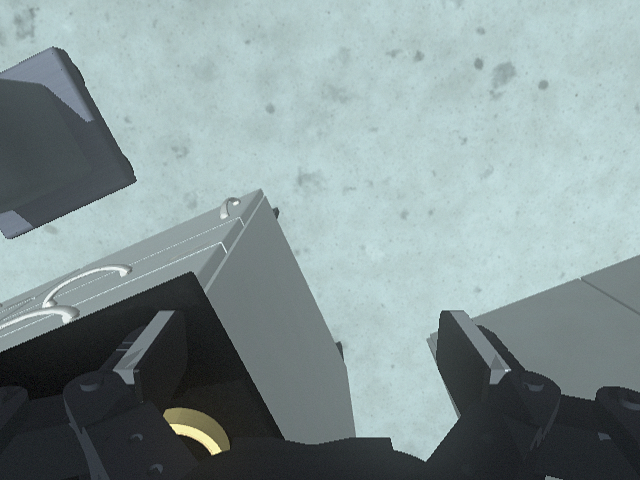

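Run:
```python
import pickle,numpy as np,cv2
from h import *
d=pickle.load(open("a.pkl","rb"))
a=np.radians(11.075);R=np.array([[np.cos(a),-np.sin(a)],[np.sin(a),np.cos(a)]]);t=np.array([.5356,-.2101])
W=lambda x,y,z:np.r_[R@[x/1e3,y/1e3]+t,z/1e3]
out=[]
for n,o,(w,h) in (("top",(345,185),(110,115)),("scene",(305,245),(110,115))):
    f=d[n];im=cv2.resize(f["img"][o[1]:o[1]+h,o[0]:o[0]+w,::-1],None,fx=5,fy=5,interpolation=cv2.INTER_CUBIC)
    def P(p):
        q=(proj(f,W(*p))[0]-o)*5+2;return tuple(int(round(x)) for x in q)
    def poly(ps,c):
        cv2.polylines(im,[np.array([P(p) for p in ps])],True,c,1)
    poly([(-85,20,66),(-85,-20,66),(-79,-20,66),(-79,20,66)],(0,0,255))
    poly([(-85,20,15),(-85,-20,15),(-85,-20,66),(-85,20,66)],(0,255,255))
    poly([(-95,45,14),(130,45,14),(130,-45,14),(-95,-45,14)],(255,0,0))
    poly([(-90,-35,20),(-20,-35,20),(-20,-120,20),(-90,-120,20)],(0,255,0))
    poly([(-58+12*np.cos(q),-94+12*np.sin(q),42) for q in np.arange(0,6.3,.3)],(0,0,255))
    poly([(75+7.5*np.cos(q),7.5*np.sin(q),70) for q in np.arange(0,6.3,.3)],(0,0,255))
    poly([(63,34,56),(87,34,56),(87,-34,56),(63,-34,56)],(255,0,255))
    out.append(im)
cv2.imwrite("pics/c1.png",cv2.resize(np.hstack(out),(800,418)))
```

```text
(no output)
```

View pics/c1.png

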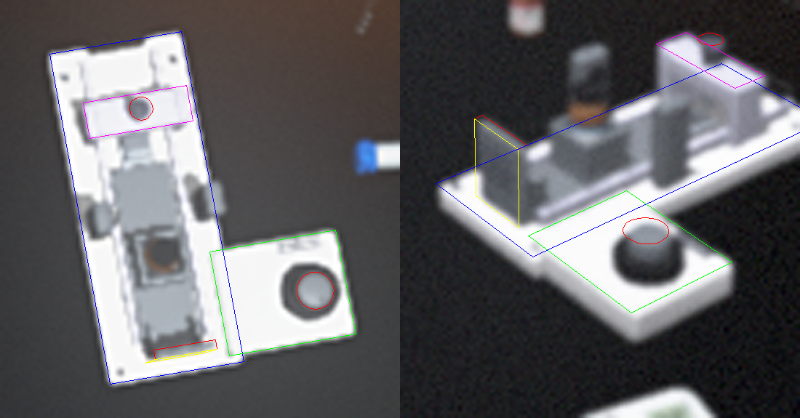

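```bash
cat >> h.py <<'E'
def go(o,target,yaw=None):
    T=cv2.Rodrigues(np.asarray(o["orientation"]))[0];d=T.T@(np.asarray(target)-o["tcp_pos"])*1e3
    return d.round(1)
YAW=11.075;_a=np.radians(YAW);RR=np.array([[np.cos(_a),-np.sin(_a)],[np.sin(_a),np.cos(_a)]])
def W(x,y,z):return np.r_[RR@[x/1e3,y/1e3]+[.5356,-.2101],z/1e3]
def yaw(o):
    T=cv2.Rodrigues(np.asarray(o["orientation"]))[0];return np.degrees(np.arctan2(T[1,0],T[0,0]))
E
python3 - <<'E'
from bench import r
from h import *
o=r.get_obs();print(yaw(o),go(o,(.52,.25,.231)),go(o,(.50,.0,.231)))
E
```

```text
156.40566072143167 [-3.764e+02 -2.373e+02 -1.000e-01] [-4.582e+02 -4.744e+02  3.000e-01]
```

Emit:
{"op": "send_rows", "data": {
  "moves": [-47,-30,0,9,-94,-59,0,19,-141,-89,0,28,-188,-119,0,37,-235,-148,0,46,-282,-178,0,55,-329,-208,0,64,-376,-237,0,73],
  "hand": 1
}}

```text
clock: 1.15
tcp_pos: [0.5205, 0.2493, 0.2313]
orientation: [-2.351, -2.084, 0.0]
contact_force: [-0.1, 0.4, -0.5]
grip_width: -0.0001
```

Run:
```python
from bench import r
from h import *
o=r.get_obs();print(o["clock"],yaw(o),o["tcp_pos"],o["joints"],o["contact_force"],go(o,(.50,0,.231)),go(o,W(-116,0,200)))
```

```text
1.15 83.11931041365457 [0.5204841  0.24929251 0.23127351] [-0.8820118   0.33046801  0.41288385  1.81754187 -0.15315651  1.02489481
 -0.52929652] [-0.05713915  0.38271312 -0.47897914] [-2.5e+02  9.5e+00  2.0e-01] [-490.   -40.3   31.2]
```

Emit:
{"op": "send_rows", "data": {
  "moves": [-60,-5,0,9,-120,-10,0,18,-180,-15,0,27,-240,-20,0,36,-300,-25,0,45,-360,-30,0,54,-420,-35,0,63,-480,-40,0,72]
}}

```text
clock: 2.15
tcp_pos: [0.4244, -0.2228, 0.2315]
orientation: [-3.126, -0.305, -0.002]
contact_force: [1.0, 0.4, -0.1]
grip_width: -0.0003
```

Run:
```python
from bench import r
from h import *
o=r.get_obs();print(o["clock"],yaw(o),o["tcp_pos"],o["joints"],o["contact_force"],go(o,W(-118,0,120)),go(o,W(-118,0,36)))
f=r.grab_frame("wrist");cv2.imwrite("pics/d1.png",f["img"][:,:,::-1])
```

```text
2.15 11.150056201257623 [ 0.42444444 -0.22281454  0.23150349] [-0.41838177  0.1935544   0.88979955  2.05091951 -0.18275984  0.97507143
 -0.81077173] [ 0.98669265  0.40453332 -0.08833987] [ -6.6   8.9 111.5] [ -6.7   8.9 195.5]
```

View pics/d1.png

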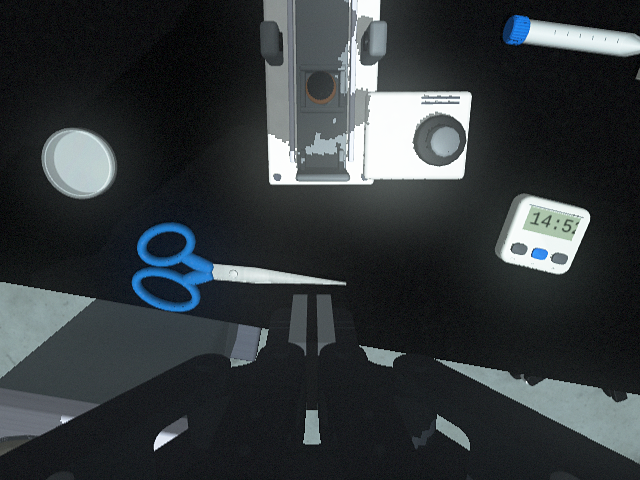

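Run:
```python
from bench import r
from h import *
f=r.grab_frame("wrist")
for p in [(-85,20,66),(-85,-20,66),(-58,-94,42),(-95,45,14),(-95,-45,14),(-90,-120,20),(-20,-120,20)]: print(p,proj(f,W(*p)).round(0))
```

```text
(-85, 20, 66) [[284. 175.]]
(-85, -20, 66) [[339. 175.]]
(-58, -94, 42) [[434. 134.]]
(-95, 45, 14) [[259. 180.]]
(-95, -45, 14) [[365. 178.]]
(-90, -120, 20) [[456. 172.]]
(-20, -120, 20) [[463.  82.]]
```

Run:
```python
from bench import r
from h import *
o=r.get_obs();f=r.grab_frame("wrist");print(proj(f,o["tcp_pos"]))
w=f["world_to_cam"];T=np.eye(4);T[:3,:3]=cv2.Rodrigues(o["orientation"])[0];T[:3,3]=o["tcp_pos"]
print((w@T).round(4))
d=pickle.load(open("a.pkl","rb"));T[:3,:3]=cv2.Rodrigues(np.array([-6.42256780e-01, -3.07498392e+00,  2.85776052e-03]))[0];T[:3,3]=[0.26995717, 0.61801902, 0.23032108]
print((d["wrist"]["world_to_cam"]@T).round(4))
# fit from wrist
pts=[((297,178),(-85,20,66)),((350,178),(-85,-20,66)),((270,185),(-95,45,14)),((466,180),(-90,-120,20)),((472,93),(-20,-120,20)),((445,141),(-58,-94,42)),((321,87),(-20,0,74))]
for uv,m in pts: print(m,((cast(f,uv,m[2]/1e3)[0]-W(*m))*1e3).round(1))
s=r.grab_frame("scene");cv2.imwrite("pics/e1.png",s["img"][:,:,::-1]);t=r.grab_frame("top");cv2.imwrite("pics/e2.png",t["img"][:,:,::-1])
print(proj(s,o["tcp_pos"]),proj(t,o["tcp_pos"]))
```

```text
[[311.33545563 316.34837975]]
[[ 3.000e-04  1.000e+00  4.000e-04 -1.000e-04]
 [ 9.601e-01 -4.000e-04  2.796e-01 -2.800e-02]
 [ 2.796e-01  3.000e-04 -9.601e-01 -1.575e-01]
 [ 0.000e+00  0.000e+00  0.000e+00  1.000e+00]]
[[ 3.000e-04  1.000e+00  0.000e+00 -0.000e+00]
 [ 9.607e-01 -3.000e-04  2.776e-01 -2.800e-02]
 [ 2.776e-01 -0.000e+00 -9.607e-01 -1.574e-01]
 [ 0.000e+00  0.000e+00  0.000e+00  1.000e+00]]
(-85, 20, 66) [ 0.3 -5.8  0. ]
(-85, -20, 66) [-0.3 -4.4  0. ]
(-95, 45, 14) [-2.5 -6.5  0. ]
(-90, -120, 20) [-3.7 -6.5  0. ]
(-20, -120, 20) [-5.1 -5.   0. ]
(-58, -94, 42) [-2.7 -5.4 -0. ]
(-20, 0, 74) [-3.5 -3.8  0. ]
[[315.12844095 207.58638411]] [[408.67348404 293.05640476]]
```

View pics/e1.png

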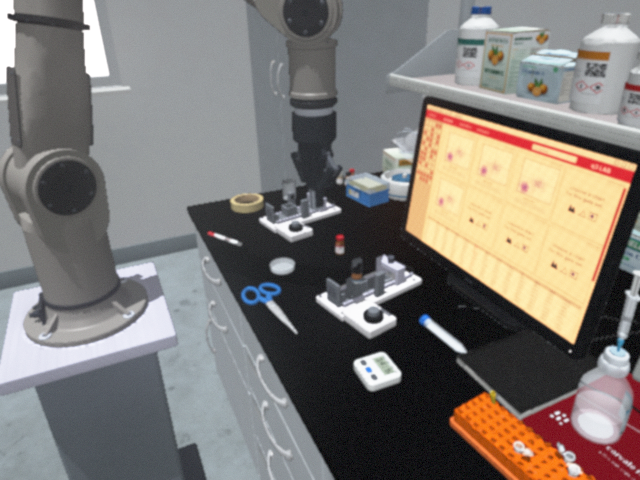

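View pics/e2.png

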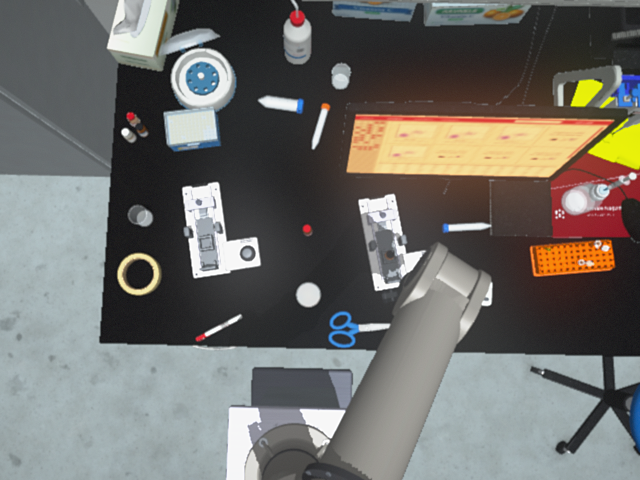

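```bash
sed -i 's/\[.5356,-.2101\]/[.5331,-.2146]/' h.py
python3 - <<'E'
from bench import r
from h import *
o=r.get_obs();print(go(o,W(-120,0,100)))
E
```

```text
[-12.6  14.4 131.1]
```

Emit:
{"op": "send_rows", "data": {
  "moves": [-5,5,40,0,-12,10,85,0,-12.5,14,120,0,-12.5,14,120,0]
}}

```text
clock: 2.9
tcp_pos: [0.4143, -0.2356, 0.1094]
orientation: [-3.123, -0.315, 0.008]
contact_force: [0.7, -0.2, -0.0]
grip_width: 0.0001
```

Run:
```python
from bench import r
from h import *
o=r.get_obs();f=r.grab_frame("wrist");cv2.imwrite("pics/f1.png",f["img"][:,:,::-1])
pickle.dump(f,open("f.pkl","wb"))
print(o["clock"],yaw(o),o["tcp_pos"],o["joints"].round(2),go(o,W(-120,0,36)))
for p in [(-85,20,66),(-85,-20,66),(-58,-94,42),(-95,45,14),(-95,-45,14),(-90,-120,20),(-20,-120,20),(75,0,70)]: print(p,proj(f,W(*p)).round(0))
```

```text
2.9 11.532632835972674 [ 0.41425094 -0.23559726  0.10942742] [-0.22  0.41  0.75  2.16 -0.43  0.72 -0.55] [ 1.   2.4 73.4]
(-85, 20, 66) [[272. 199.]]
(-85, -20, 66) [[362. 200.]]
(-58, -94, 42) [[513. 136.]]
(-95, 45, 14) [[237. 199.]]
(-95, -45, 14) [[395. 200.]]
(-90, -120, 20) [[534. 194.]]
(-20, -120, 20) [[555.  57.]]
(75, 0, 70) [[ 323. -278.]]
```

View pics/f1.png

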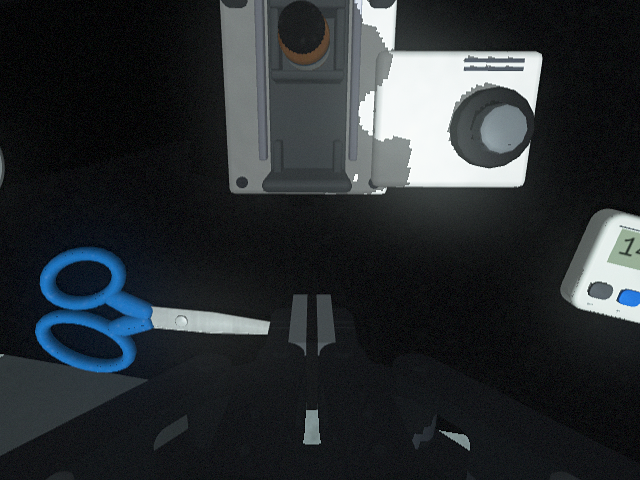

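Run:
```python
from bench import r
from h import *
o=r.get_obs();f=r.grab_frame("wrist");f=r.grab_frame("wrist");cv2.imwrite("pics/f2.png",f["img"][:,:,::-1])
o=r.get_obs()
print(o["clock"],yaw(o),o["tcp_pos"],np.abs(o["qvel"]).max(),go(o,W(-120,0,36)))
for p in [(-85,20,66),(-85,-20,66),(-58,-94,42),(-95,45,14),(-95,-45,14),(-90,-120,20),(-20,-120,20),(75,0,70)]: print(p,proj(f,W(*p)).round(0))
```

```text
3.05 11.496640285570482 [ 0.41667398 -0.23712915  0.11245395] 0.014438369500408672 [-1.5  0.2 76.5]
(-85, 20, 66) [[269. 202.]]
(-85, -20, 66) [[358. 203.]]
(-58, -94, 42) [[506. 140.]]
(-95, 45, 14) [[235. 201.]]
(-95, -45, 14) [[391. 203.]]
(-90, -120, 20) [[527. 197.]]
(-20, -120, 20) [[548.  62.]]
(75, 0, 70) [[ 318. -262.]]
```

View pics/f2.png

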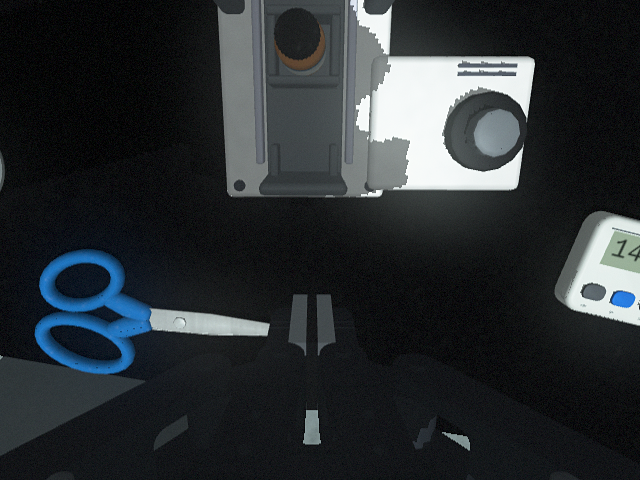

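```bash
sed -i 's/\[.5331,-.2146\]/[.5356,-.2101]/' h.py
python3 - <<'E'
from bench import r
from h import *
f=r.grab_frame("wrist")
for uv,m in [((260,189),(-85,20,66)),((347,189),(-85,-20,66)),((229,196),(-95,45,14)),((518,190),(-90,-120,20)),((534,57),(-20,-120,20)),((497,132),(-58,-94,42)),((298,32),(-20,0,74))]:print(m,((cast(f,uv,m[2]/1e3)[0]-W(*m))*1e3).round(1))
o=r.get_obs();print(yaw(o),o["tcp_pos"],go(o,W(-118,0,36)))
E
```

```text
(-85, 20, 66) [2.9 0.3 0. ]
(-85, -20, 66) [3.  1.2 0. ]
(-95, 45, 14) [ 0.5 -1.   0. ]
(-90, -120, 20) [ 0.7  1.2 -0. ]
(-20, -120, 20) [-0.8  2.5 -0. ]
(-58, -94, 42) [0.8 0.3 0. ]
(-20, 0, 74) [0.5 2.4 0. ]
11.485022323898908 [ 0.41686249 -0.23728617  0.11268108] [ 3.6 -3.9 76.7]
```

The wrist view agrees with the top-view pose to about 1–3 mm. The earlier mismatch came from arm motion between two frames. Now I'll lower the hand in front of the tab.

Emit:
{"op": "send_rows", "data": {
  "moves": [3,-4,20,0,3,-4,40,0,3,-4,60,0,3,-4,75,0,3,-4,75,0,3,-4,75,0]
}}

```text
clock: 3.85
tcp_pos: [0.4182, -0.2332, 0.037]
orientation: [3.126, 0.312, 0.002]
contact_force: [0.3, 0.1, 0.5]
grip_width: 0.0003
```

Run:
```python
from bench import r
from h import *
f=r.grab_frame("wrist");f=r.grab_frame("wrist");cv2.imwrite("pics/g1.png",f["img"][:,:,::-1])
o=r.get_obs();print(o["clock"],yaw(o),o["tcp_pos"],o["joints"].round(2),o["contact_force"],go(o,W(-52,0,36)))
```

```text
3.95 11.405145842790635 [ 0.41822435 -0.23324641  0.03701366] [-0.11  0.54  0.61  2.19 -0.58  0.57 -0.44] [-0.01388785  0.15855169 -0.50210478] [67.6  0.2  1.1]
```

View pics/g1.png

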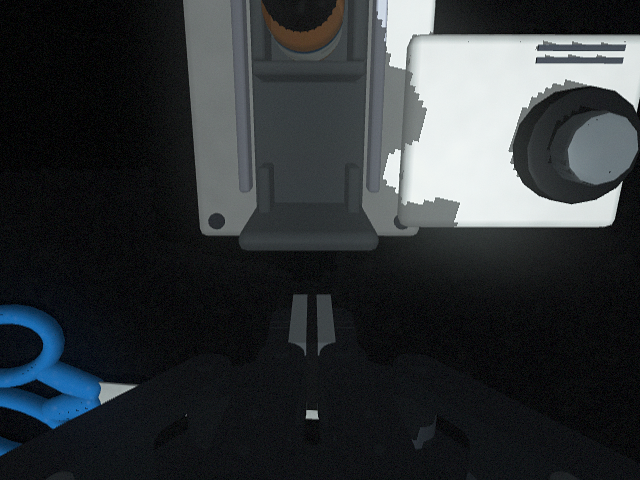

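Fingers are centred on the tab (tab centre u≈308, fingers u≈312), so I'll push.

Emit:
{"op": "send_rows", "data": {
  "moves": [8,0,0,0,16,0,0,0,21,0,0,0,26,0,0,0,31,0,0,0,36,0,0,0,41,0,0,0,41,0,0,0]
}}

```text
clock: 4.95
tcp_pos: [0.4558, -0.2253, 0.036]
orientation: [-3.125, -0.31, 0.005]
contact_force: [-6.7, -1.0, 4.7]
grip_width: -0.0002
```

Run:
```python
from bench import r
from h import *
f=r.grab_frame("wrist");cv2.imwrite("pics/g2.png",f["img"][:,:,::-1])
o=r.get_obs();print(o["clock"],yaw(o),o["tcp_pos"],o["contact_force"],go(o,W(-52,0,36)))
```

```text
5.0 11.323455028065748 [ 0.45565467 -0.22528379  0.03598199] [-7.64069487 -1.24319187  5.55841812] [29.4  0.6 -0.1]
```

View pics/g2.png

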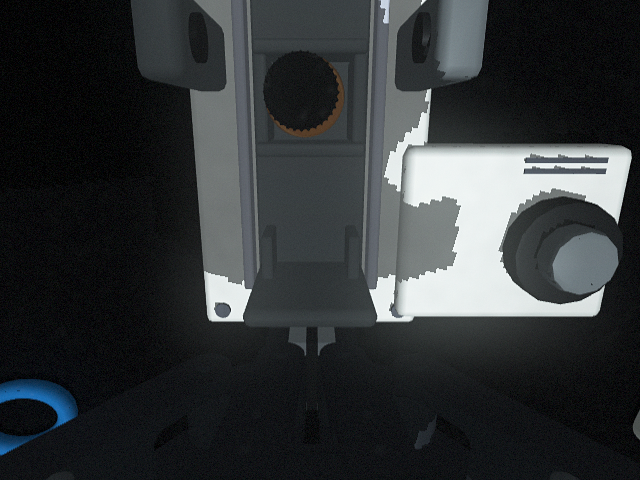

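Emit:
{"op": "send_rows", "data": {
  "moves": [5,0,0,0,10,0,0,0,15,0,0,0,20,0,0,0,20,0,0,0]
}}

```text
clock: 5.62
tcp_pos: [0.4753, -0.2213, 0.0358]
orientation: [-3.126, -0.31, 0.006]
contact_force: [-6.7, -1.6, 3.5]
grip_width: -0.0001
```

Run:
```python
from bench import r
from h import *
f=r.grab_frame("wrist");cv2.imwrite("pics/g3.png",f["img"][:,:,::-1])
o=r.get_obs();print(o["clock"],yaw(o),o["tcp_pos"],o["contact_force"],go(o,W(-52,0,36)))
```

```text
5.675 11.327606991944057 [ 0.47514422 -0.22134461  0.03580379] [-6.96187416 -1.36853361  3.64905299] [ 9.5  0.6 -0.2]
```

View pics/g3.png

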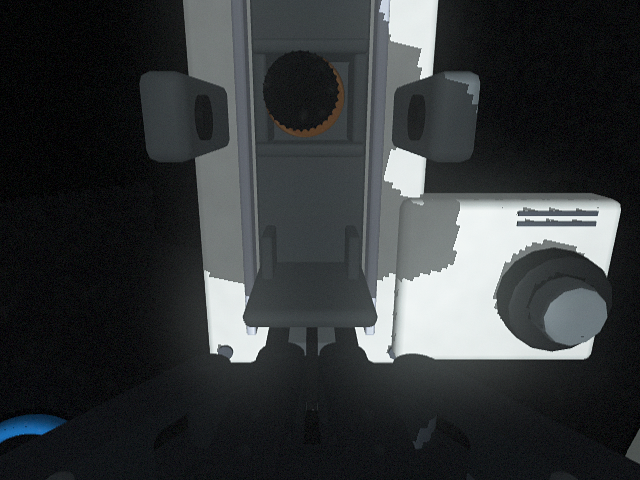

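Run:
```python
from bench import r
from h import *
f=r.grab_frame("wrist")
for uv,z in [((303,92),74),((310,322),66),((310,262),66),((320,158),48),((575,315),42),((185,115),70)]:
    p=cast(f,uv,z/1e3)[0][:2]; print(uv,z,(RR.T@(p-[.5356,-.2101])*1e3).round(1))
```

```text
(303, 92) 74 [15.2  2.8]
(310, 322) 66 [-48.2   0.9]
(310, 262) 66 [-29.6   1. ]
(320, 158) 48 [-2.4 -1.8]
(575, 315) 42 [-57.4 -92.8]
(185, 115) 70 [ 9.9 31.9]
```

Emit:
{"op": "send_rows", "data": {
  "moves": [4,0,0,0,8,0,0,0,8,0,0,0,8,0,0,0]
}}

```text
clock: 6.22
tcp_pos: [0.4826, -0.2199, 0.0358]
orientation: [-3.125, -0.309, 0.006]
contact_force: [-8.1, -1.2, 2.9]
grip_width: -0.0002
```

Run:
```python
from bench import r
from h import *
f=r.grab_frame("wrist");cv2.imwrite("pics/g4.png",f["img"][:,:,::-1])
s=r.grab_frame("scene");cv2.imwrite("pics/g5.png",cv2.resize(s["img"][225:345,305:430,::-1],None,fx=5,fy=5,interpolation=cv2.INTER_CUBIC))
o=r.get_obs();print(o["clock"],o["tcp_pos"],o["contact_force"],go(o,W(-52,0,36)))
```

```text
6.325 [ 0.48254091 -0.2198672   0.03578737] [-7.1949609  -1.75470692  3.97682923] [ 1.9  0.6 -0.2]
```

View pics/g4.png

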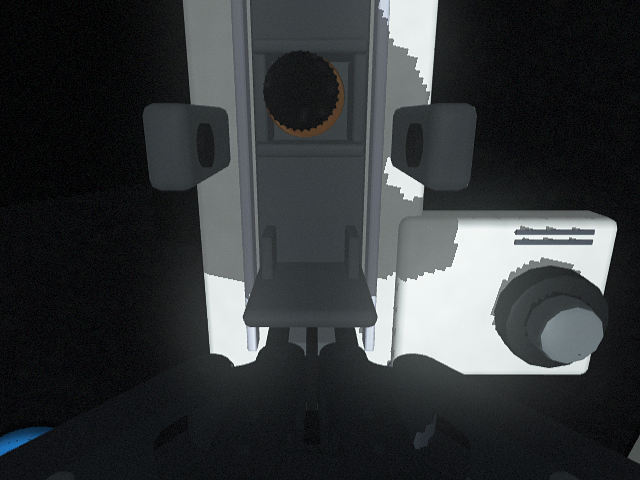

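View pics/g5.png

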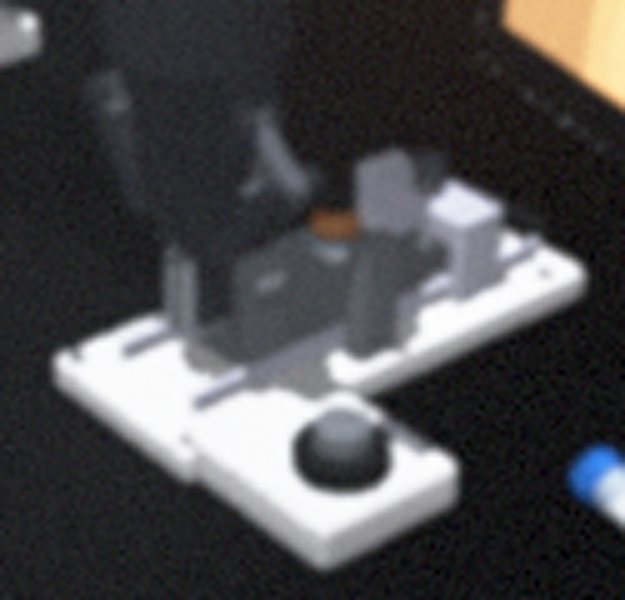

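Carriage is at about 43 mm and the vial is upright. Backing off slowly to let it latch.

Emit:
{"op": "send_rows", "data": {
  "moves": [-4,0,0,0,-8,0,0,0,-12,0,0,0,-17,0,0,0,-25,0,0,0,-35,0,0,0,-45,0,0,0,-45,0,0,0]
}}

```text
clock: 7.32
tcp_pos: [0.4401, -0.2284, 0.0363]
orientation: [-3.126, -0.31, 0.001]
contact_force: [-0.0, -0.2, 0.6]
grip_width: 0.0003
```

Run:
```python
from bench import r
from h import *
f=r.grab_frame("wrist");f=r.grab_frame("wrist");cv2.imwrite("pics/h1.png",f["img"][:,:,::-1]);pickle.dump(f,open("h.pkl","wb"))
o=r.get_obs();print(o["clock"],o["tcp_pos"],o["contact_force"])
```

```text
7.425 [ 0.44141332 -0.22826429  0.03637974] [-0.71415938 -0.85228997  0.70203428]
```

View pics/h1.png

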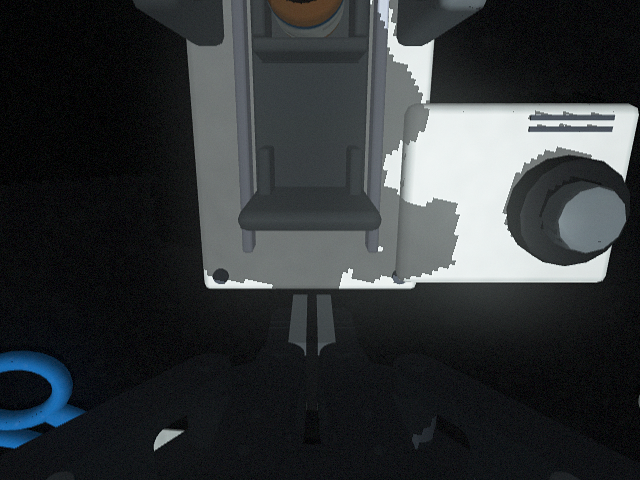

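Run:
```python
from bench import r
from h import *
f=pickle.load(open("h.pkl","rb"))
for uv,z in [((310,222),66),((592,219),42)]:
    p=cast(f,uv,z/1e3)[0][:2]; print(uv,z,(RR.T@(p-[.5356,-.2101])*1e3).round(1))
o=r.get_obs();print(go(o,W(-58,-94,90)),go(o,W(-58,-94,46)))
```

```text
(310, 222) 66 [-53.2   0.8]
(592, 219) 42 [-57.5 -92.9]
[ 37.4  94.5 -53.6] [37.4 94.5 -9.6]
```

Emit:
{"op": "send_rows", "data": {
  "moves": [0,0,-15,0,0,0,-35,0,0,0,-55,0,0,0,-55,0]
}}

```text
clock: 7.92
tcp_pos: [0.4427, -0.2287, 0.0931]
orientation: [3.125, 0.313, 0.005]
contact_force: [0.3, 0.7, -0.3]
grip_width: -0.0001
```

Run:
```python
from bench import r
from h import *
f=r.grab_frame("wrist");f=r.grab_frame("wrist");cv2.imwrite("pics/h2.png",f["img"][:,:,::-1]);pickle.dump(f,open("h.pkl","wb"))
o=r.get_obs();print(o["clock"],o["tcp_pos"],o["contact_force"],go(o,W(-58,-94,90)),go(o,W(-58,-94,46)))
```

```text
8.025 [ 0.44156266 -0.22801711  0.09157695] [ 0.09553422  0.10004868 -0.17119098] [37.1 94.7  1.6] [37.1 94.7 45.6]
```

View pics/h2.png

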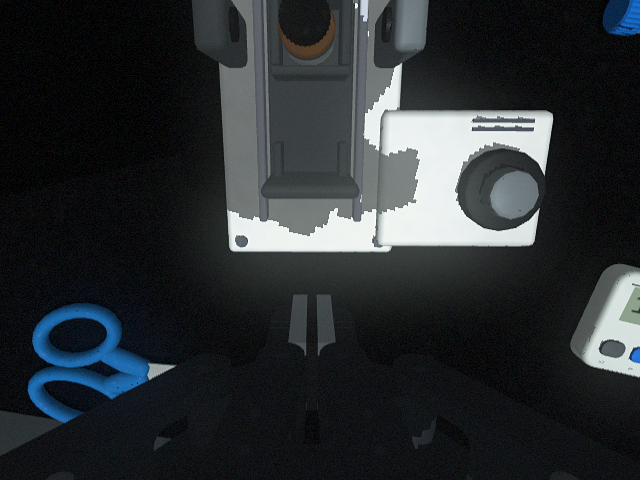

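Tab at reader x ≈ -53…-55, so it is latched at about 30 mm with the vial upright. Next I'll move over the key.

Emit:
{"op": "send_rows", "data": {
  "moves": [9,24,0,0,19,48,0,0,28,72,0,0,37.5,94,0,0,37.5,94,0,0,37.5,94,20,0,37.5,94,35,0,37.5,94,35,0]
}}

```text
clock: 9.02
tcp_pos: [0.4951, -0.3115, 0.0543]
orientation: [-3.124, -0.313, 0.005]
contact_force: [-0.4, -0.5, 0.1]
grip_width: -0.0
```

Run:
```python
from bench import r
from h import *
f=r.grab_frame("wrist");f=r.grab_frame("wrist");cv2.imwrite("pics/i1.png",f["img"][:,:,::-1])
s=r.grab_frame("scene");cv2.imwrite("pics/i2.png",cv2.resize(s["img"][225:345,305:430,::-1],None,fx=5,fy=5,interpolation=cv2.INTER_CUBIC))
o=r.get_obs();print(o["clock"],o["tcp_pos"],o["contact_force"],go(o,W(-58,-94,36)))
```

```text
9.175 [ 0.49656047 -0.31298458  0.05643299] [ 0.33383818 -0.45830843  0.15569136] [ 0.1  0.5 20.4]
```

View pics/i1.png

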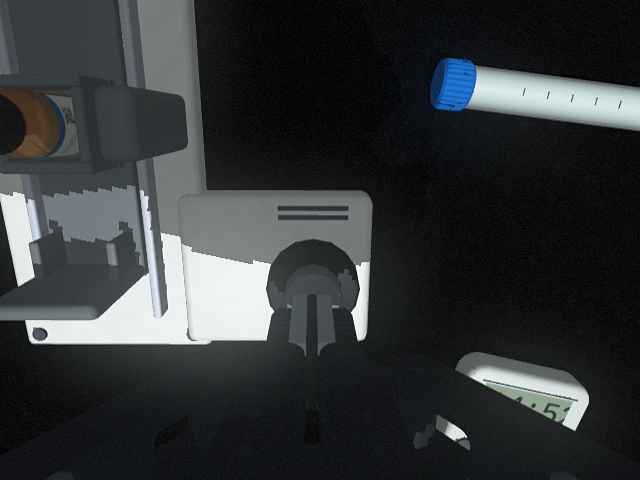

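View pics/i2.png

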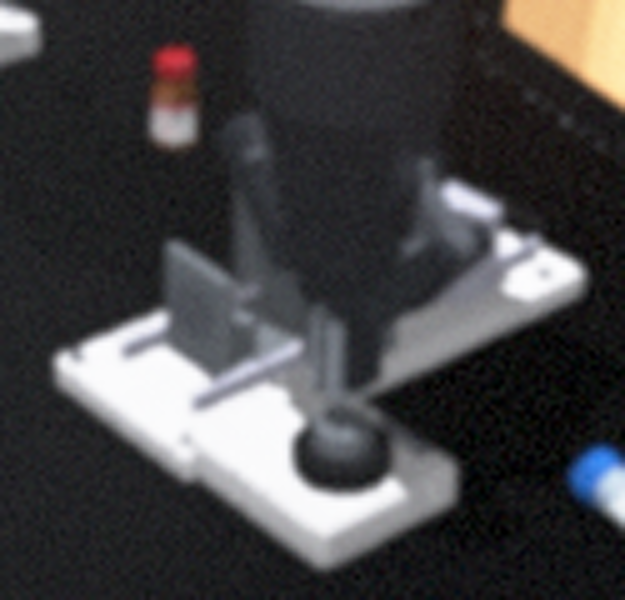

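Emit:
{"op": "send_rows", "data": {
  "moves": [0,0,8,0,0,0,13,0,0,0,16,0,0,0,18,0,0,0,19,0,0,0,19,0]
}}

```text
clock: 9.93
tcp_pos: [0.4965, -0.3129, 0.0374]
orientation: [-3.126, -0.312, -0.0]
contact_force: [-1.5, 1.8, 3.9]
grip_width: 0.0001
```

Run:
```python
from bench import r
o=r.get_obs();print(o["clock"],o["tcp_pos"],o["contact_force"])
```

```text
9.925 [ 0.49650696 -0.31286093  0.03740203] [-1.54766243  1.83718342  3.86088825]
```

Emit:
{"op": "send_rows", "data": {
  "moves": [0,0,1.5,0,0,0,3,0,0,0,3,0]
}}

```text
clock: 10.3
tcp_pos: [0.4966, -0.313, 0.0359]
orientation: [-3.125, -0.311, -0.001]
contact_force: [-5.5, 5.5, 22.7]
grip_width: 0.0001
```

Run:
```python
from bench import r
o=r.get_obs();print(o["clock"],o["tcp_pos"],o["contact_force"])
```

```text
10.3 [ 0.49658073 -0.31296307  0.03586267] [-5.51480974  5.48727902 22.65269782]
```

The key has bottomed out: z stopped at 36 mm and the force rose to 22.7 N. Releasing it and raising the hand.

Emit:
{"op": "send_rows", "data": {
  "moves": [0,0,-4,0,0,0,-10,0,0,0,-25,0,0,0,-45,0,-10,0,-75,0,-20,0,-105,0,-40,0,-125,0,-40,0,-125,0]
}}

```text
clock: 11.3
tcp_pos: [0.457, -0.3223, 0.1616]
orientation: [3.125, 0.308, 0.005]
contact_force: [-0.4, 0.1, 0.3]
grip_width: 0.0
```

Run:
```python
from bench import r
from h import *
f=r.grab_frame("wrist");f=r.grab_frame("wrist");cv2.imwrite("pics/j1.png",f["img"][:,:,::-1])
s=r.grab_frame("scene");cv2.imwrite("pics/j2.png",cv2.resize(s["img"][165:345,225:430,::-1],None,fx=3,fy=3,interpolation=cv2.INTER_CUBIC))
o=r.get_obs();print(o["clock"],o["tcp_pos"],o["contact_force"],proj(f,W(-58,-94,42)))
```

```text
11.45 [ 0.45798043 -0.3202427   0.15903495] [0.89412498 0.14887577 0.03300505] [[311.41798472 170.53549312]]
```

View pics/j1.png

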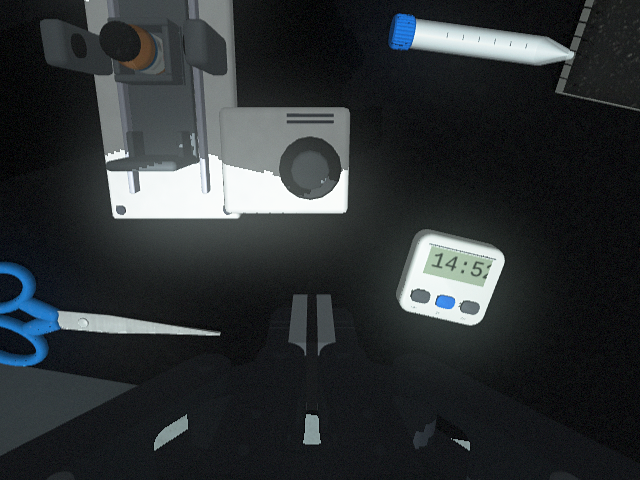

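View pics/j2.png

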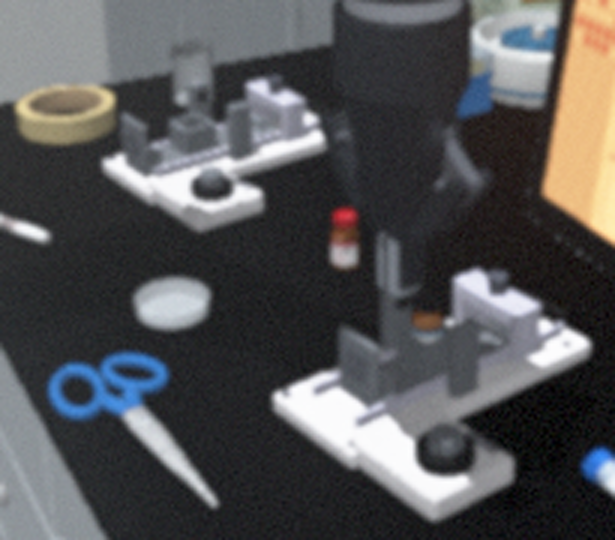

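Run:
```python
from bench import r
o=r.get_obs();print(abs(o["qvel"]).max(),o["contact_force"]);print(r.hand_in())
```

```text
0.015173351356311659 [0.89412498 0.14887577 0.03300505]
the job is handed in; nothing more can be done
None
```

I ran the whole sequence on the loaded reader (the right-hand one) and handed the job in at about 11.5 s of the 38 s. No verdict was reported, so the results below are from my own checks.

- **Push:** I pushed the tab with the shut fingers until the carriage reached about 43 mm (step 1 needs 35 mm), then backed off slowly. Push force was 7–8 N. I estimated the travel from the TCP position and the wrist image.
- **Latch:** after release the tab's near face measured at reader x ≈ -53 to -55 mm, so the carriage sits at about 30 mm. The rails show in front of the tab, and the vial stands upright between the gate posts.
- **Key:** I pressed it until it bottomed out, with the tips at 36 mm and the force rising to 22.7 N. Then I raised the hand clear.
- **Final views:** the vial was upright and the carriage still latched. The empty reader and the other things in view looked unmoved, and the contact force was near zero.

**What disagreed or was less certain:**
- One early wrist check seemed 5–6 mm off. Its picture was taken while the arm was still settling, and it was compared with a later camera pose. A repeat with the arm still agreed with the top view to about 1–3 mm.
- During the push there was an unexplained upward force of 3–5 N on the tool, possibly friction on the tab.
- I judged that the key came back up by eye and from its spring; I did not measure its height.

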